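# Square a steel plate in a corner stop, then lay it on the surface plate

## Robot

A 6-joint arm with a two-finger parallel gripper is mounted at the origin on a cart in front of the work surface, level with it; the furniture and walls round the work are solid. World frame = base frame: x ahead of the robot, y to its left, z up, the work surface at z = 0. Lengths are in m, angles in rad, forces in N, time in s.
With the tool pointing down it reaches from about 0.35 to 0.775 m from the base axis. Payload 5.5 kg.
Tool frame: the origin (TCP) lies midway between the tips of the shut fingers; the grasp point (between the pads) lies 19 mm behind it; z points along the fingers, y is the line along which they close (so a half turn about z gives the same grasp; the last joint's range is limited). The gripper opens to 85 mm and grips with 20 to 120 N. Pads are 22 mm wide; open, the fingers measure 114 mm over their backs; the gripper's body (76 mm by 85 mm) begins 54 mm behind the grasp point. The pads swing forward as they close: fully open they stand 13 mm farther back than shut.
Start: joints at [1.055, 0.313, 0.046, 1.304, 0, 1.431], TCP at [0.211, 0.535, 0.231] pointing down, gripper open.
Joint ranges: [-2.76, 2.76], [-0.86, 1.69], [-1.03, 1.26], [-2.2, 2.34], [-1.47, 1.5], [-3.14, 3.14]. Speed limits (rad/s): [2.57, 2.57, 3.14, 3.14, 3.14, 3.14].

## Interface

Orientations are given as a unit quaternion [w, x, y, z].
In Python, from workcell import env gives the robot as it stands.
- The arm moves only by the tool move_arm, never from a script. Its argument "targets" is a list of rows, each a list of 3 entries, a list of its own where there are three numbers: the shift along the tool's x, y, z in mm, then the turn, a rotation vector about the tool's x, y, z in units of 10 degrees (1.0 is 10 degrees), then the closure, from -1 (fully open) to 1 (shut). In form: [[[dx, dy, dz], [ax, ay, az], gripper], ...]. A call has 1 to 5 rows; each row is the pose to reach, as a shift and turn from the pose commanded when the call began, along the tool's axes at that moment; what a row does not reach only later rows make up. A row lasts 1/8 s, in which the tool goes at most 62.5 mm and 10.7 degrees, less where a joint would pass 70% of its speed; a pose out of reach is approached as far as the arm can. A call with a gripper value outside its range is refused whole. The fingers move at their own pace and stop on an object; "squeeze" is the grip in N (left out, the last holds). Time passes only in rows, so rows that repeat a pose let the fingers close. It gives the time, the measured TCP pose, the force, the opening and the grip force at its end, in the units of the state.
- env.get_state(): the state, without advancing time (a new reading comes with each control period).
- env.read_camera(name): name is "side" or "top"; returns a dict with "pixels" (420x560x3 uint8, red, green, blue), "fovy" (degrees; the focal length in pixels is half the picture's height over the tangent of half this angle, whatever the lens; pixels are square), "cx", "cy" (the principal point, pixels), "extrinsics" (4x4, takes a point from world to camera coordinates). Camera axes: x right, y up, looking along -z (the intrinsics and any distortion apply to the point x, -y, -z); pixel columns grow to the right and rows downward; lengths in m; the calibration is good to about 2 mm. A picture is of the moment at which its call begins. There is no depth.
- env.hand_in(): hands the job in; it is judged then, once.
Trained networks look in a picture, given as the dict that the camera call returned (one of the last four; its "shot" number tells which), for a name from the list of things; names that differ only in an ending like _2 or _b are one class to them, and where a whole thing is asked for, a point or a joint stands for the part that bears it (a point fixed in the world has none). Each returns a list of dicts, best first, with "confidence" (0 to 1); they miss things now and then, are a little off and sometimes report something else, mostly with a low value. They report only what shows in the picture. A call takes as long as a camera call. They do not tell look-alikes from the thing itself.
- env.spot_in(thing, picture): "centre" ([x, y, z] in m, in world coordinates, good to about 4 mm: the middle of the surface that is visible of it).
- env.regions_of(thing, picture): "mask" (420x560 bool, what is visible of it).
- env.landmark_of(thing, picture): "centre" ([x, y, z] in m, in world coordinates, good to about 4 mm: a listed point, or the origin of a listed thing).
The state is a dict: "clock": time; "joint_pos": joint angles; "qvel": joint speeds; "tau": joint torques, N m; "tcp_pos": TCP position; "orientation": TCP orientation; "wrist_force": force on the tool from outside, world axes, zero at the start; "ft_torque": the same for the moment, N m; "finger_gap": finger opening in m; "grip_force": force on a finger pad.
Only numpy, scipy, OpenCV 4.12 (cv2) and the standard library are available. Lean on these libraries where they do the work, as an engineer would, in place of code of your own. Each camera call takes 0.05 s, during which the arm holds its last target. There are 200 camera calls.

## Task

Bring the oblong two-hole steel plate right up into the inner corner of the L-shaped stop, flat on the bench with a long side against the stop's longer leg and an end against the shorter (it need only be slid there), and leave go of it for a moment. Then pick it up, now that it lies true, and lay it flat in the middle of the small surface plate, long side along long side, and let go. Leave the small square plate where it lies.

Things in the scene. Friction and masses are not known exactly. Their poses are not given: they have to be found in the camera images.
- long_plate: loose oblong steel plate with two bolt holes 28 mm either side of its middle, 40 x 90 x 12 mm (x, y, z), about 0.15 kg; origin at the centre of its underside, y along its length. It starts flat on the bench in the quarter x < 0, y < 0 of the stop, about 25 to 40 mm short of both legs and up to 0.2 rad askew to them
- corner_stop: dark steel L, fixed to the bench, 16 mm high, legs 14 mm thick. Origin: foot of its inner corner. Long leg: inner face x = 0, from y = 0 to -45 mm; short leg: inner face y = 0, from x = 0 to -32 mm. Fully home, the oblong plate has its centre at x = -20, y = -45 mm here, length along y; its half past the long leg (y = -45 to -90) is free to grip across the 40 mm width, best at y = -66
- surface_plate: small dark cast-iron surface plate with a bright top, fixed, 90 x 130 mm (x, y), top 20 mm above the bench, no rim; origin at bench level under its centre, y along its long side, z up. The big gearbox left of it and of the stop is about 0.24 m high: cross it well above
- square_plate: bystander: loose square steel plate with one hole, 45 x 45 x 12 mm; origin at the centre of its underside
Things that resemble listed ones, but are neither listed nor needed, are in the scene too. What is shaped like the long_plate but yellow is not meant. What is shaped like the corner_stop but green is not meant.

How it is judged:
By the outcome, as a careful person would: the job done as asked, in the order asked, and still so for the second after the job is handed in, with the robot touching nothing.
It also fails if it takes over 64 s, if anything falls off the work surface, if the arm or the gripper's body presses on something with over 40 N, if the wrist force passes 120 N, or if a joint passes its speed limit or range.

## Working session

There is one attempt and no reset: what is moved stays moved. The work goes in short steps, Python scripts to look and compute and a tool call to move; the robot and the scene stay as the last step left them, time stands still between calls to the robot, and variables do not carry over. Pictures are saved under pics/ and viewed, at most 11 in all, crops included, and the job is handed in when it is done.

Besides the shell and the picture viewer there is one more tool, called after ">>>" as a command line: name --argument value ..., lists and objects as JSON in quotes. move_arm: Moves the arm, as the interface text tells. Its arguments: {"type":"object","properties":{"targets":{"type":"array","items":{"type":"array"}},"squeeze":{"type":"number"}},"required":["targets"]}

```bash
mkdir -p pics; cat > h.py <<'E'
import numpy as np, cv2
from workcell import env
def shot(n,name=None):
    p=env.read_camera(n)
    if name: cv2.imwrite(f'pics/{name}.png',p['pixels'][:,:,::-1])
    return p
def ray(p,uv):
    f=p['pixels'].shape[0]/2/np.tan(np.radians(p['fovy'])/2); E=np.array(p['extrinsics'])
    d=np.array([(uv[0]-p['cx'])/f,-(uv[1]-p['cy'])/f,-1.]); R=E[:3,:3]
    return -R.T@E[:3,3], R.T@d
def onz(p,uv,z):
    o,d=ray(p,uv); return o+d*(z-o[2])/d[2]
def proj(p,X):
    f=p['pixels'].shape[0]/2/np.tan(np.radians(p['fovy'])/2); E=np.array(p['extrinsics'])
    c=E[:3,:3]@np.array(X)+E[:3,3]; return np.array([p['cx']+f*c[0]/-c[2],p['cy']-f*c[1]/-c[2]])
E
python3 - <<'E'
from h import *
np.set_printoptions(precision=4,suppress=True)
for n in ['top','side']:
    p=shot(n,n+'0'); print(n,{k:v for k,v in p.items() if k not in('pixels',)})
    for t in ['long_plate','corner_stop','surface_plate','square_plate']:
        for r in env.spot_in(t,p): print(' spot',t,np.array(r['centre']),r['confidence'])
        for r in env.landmark_of(t,p): print(' lm',t,np.array(r['centre']),r['confidence'])
        for r in env.regions_of(t,p):
            m=r['mask'].astype(np.uint8); ys,xs=np.nonzero(m)
            print(' reg',t,r['confidence'],m.sum(),xs.mean().round(1),ys.mean().round(1))
print(env.get_state())
E
```

```text
top {'fovy': 47.447309445650916, 'cx': 277.76380967921966, 'cy': 210.52403158911585, 'extrinsics': array([[-0.3598, -0.933 ,  0.0027, -0.1069],
       [ 0.8554, -0.3287,  0.4002, -0.5225],
       [-0.3725,  0.1463,  0.9164, -1.3577],
       [ 0.    ,  0.    ,  0.    ,  1.    ]]), 'shot': 1}
 spot long_plate [ 0.3814 -0.7511  0.0149] 0.87
 spot long_plate [ 0.4789 -0.412   0.0116] 0.81
 lm long_plate [ 0.3817 -0.7507  0.0036] 0.82
 lm long_plate [ 0.4804 -0.4145  0.0013] 0.55
 reg long_plate 0.74 339 412.1 194.4
 reg long_plate 0.55 340 309.3 202.1
 spot corner_stop [0.4336 0.154  0.0176] 0.63
 spot corner_stop [ 0.4302 -0.3369  0.0167] 0.56
 lm corner_stop [ 0.3285 -0.4063  0.0034] 0.65
 lm corner_stop [ 0.4355  0.1549 -0.0005] 0.59
 lm corner_stop [ 0.4364 -0.3323  0.0006] 0.53
 reg corner_stop 0.62 78 293.7 221.5
 reg corner_stop 0.6 137 145.4 272.6
 reg corner_stop 0.43 148 325.0 241.1
 spot surface_plate [ 0.6293 -0.3119  0.019 ] 0.78
 lm surface_plate [ 0.6108 -0.3007  0.0007] 0.65
 reg surface_plate 0.92 596 265.3 174.7
 spot square_plate [ 0.3522 -0.3027  0.0125] 0.54
 lm squa
[... 1051 characters left out ...]
 0.6029 -0.3022  0.0182] 0.71
 lm surface_plate [ 0.6084 -0.2961 -0.0031] 0.73
 reg surface_plate 0.62 1101 300.9 188.1
 spot square_plate [ 0.3523 -0.3101  0.0131] 0.67
 reg square_plate 0.66 282 244.9 244.5
{'clock': 1.3, 'joint_pos': array([ 1.0554,  0.3132,  0.0461,  1.3036, -0.    ,  1.4312]), 'qvel': array([-0.0009,  0.0003, -0.0005,  0.    ,  0.0019,  0.0005]), 'tau': array([ -0.    , -48.047 ,  29.8812,   0.0006,  -0.0002,   0.    ]), 'tcp_pos': array([0.2111, 0.5349, 0.2313]), 'orientation': array([0.    , 0.1868, 0.9824, 0.0001]), 'wrist_force': array([ 1.0485, -0.4402,  0.3812]), 'ft_torque': array([-0.0298,  0.0125, -0.0228]), 'grip_force': 0.0, 'finger_gap': 0.08545811596461565}
```

View pics/top0.png

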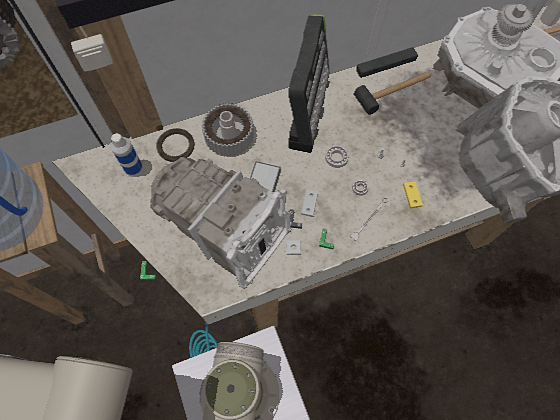

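View pics/side0.png

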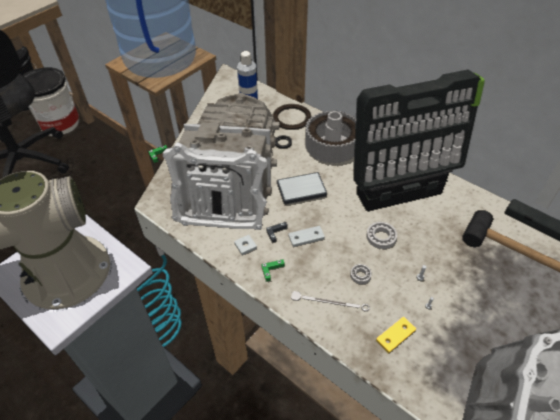

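The plate (white, two holes) shows at top (309,203) / side (306,236). The dark stop is at top (293,221) / side (276,231). The surface plate is at top (265,176) / side (302,188), and the square plate at top (293,247) / side (245,244). The green L and yellow plate are decoys. I'll zoom in for the yaws.

```bash
python3 - <<'E'
import cv2,numpy as np
a=cv2.imread('pics/top0.png')[155:265,235:345]; b=cv2.imread('pics/side0.png')[165:275,230:340]
a=cv2.resize(a,None,fx=3.6,fy=3.6,interpolation=cv2.INTER_CUBIC);b=cv2.resize(b,None,fx=3.6,fy=3.6,interpolation=cv2.INTER_CUBIC)
cv2.imwrite('pics/crop.png',np.hstack([a,b]))
E
```

```text
(no output)
```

View pics/crop.png

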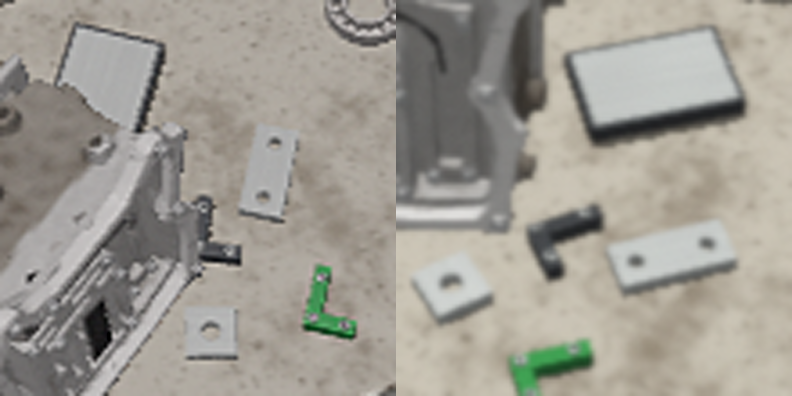

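Left half (top view): the gearbox partly hides the surface plate and the stop. Right half (side view): everything is clear, with the stop's outer corner at side px ≈(267,228), the long leg running right to (287,224) and the short leg down to (274,240). Next I fit the outlines.

```bash
cat > fit.py <<'E'
from h import *
from scipy.optimize import minimize
BOX={'long_plate':[(-20,20,-45,45,12)],'square_plate':[(-22.5,22.5,-22.5,22.5,12)],'surface_plate':[(-45,45,-65,65,20)],
 'corner_stop':[(0,14,-45,14,16),(-32,14,0,14,16)]}
def render(p,t,q,S=8,shape=None):
    x,y,a,z0=q if len(q)==4 else (*q,0.); c,s=np.cos(a),np.sin(a)
    H,W=p['pixels'].shape[:2]; u0=proj(p,[x,y,z0]).astype(int)-50
    m=np.zeros((100*S,100*S),np.uint8)
    for b in BOX[t]:
        P=[proj(p,[x+(c*X-s*Y)/1e3,y+(s*X+c*Y)/1e3,z0+Z/1e3]) for X in b[:2] for Y in b[2:4] for Z in (0,b[4])]
        P=(np.array(P)-u0+.5)*S-.5
        cv2.fillPoly(m,[np.round(cv2.convexHull(P.astype(np.float32))*16).astype(np.int32)],1,shift=4)
    out=np.zeros((H,W)); sm=cv2.resize(m.astype(np.float32),(100,100),interpolation=cv2.INTER_AREA)
    out[u0[1]:u0[1]+100,u0[0]:u0[0]+100]=sm; return out
def mask(t,p,uv):
    rs=[r for r in env.regions_of(t,p) if r['mask'].sum()>0]
    def d(r):
        ys,xs=np.nonzero(r['mask']); return np.hypot(xs.mean()-uv[0],ys.mean()-uv[1])
    rs=[r for r in rs if d(r)<12]; return min(rs,key=d)['mask'].astype(float) if rs else None
def fit(t,pm,q0,step=(.006,.006,.1)):
    def cost(q):
        c=0
        for p,m in pm:
            r=render(p,t,q); c+=1-np.minimum(r,m).sum()/np.maximum(r,m).sum()
        return c/len(pm)
    best=None
    for da in (-.12,0,.12):
        q=np.array(q0,float); q[2]+=da
        S=np.vstack([q]+[q+np.eye(len(q))[i]*step[i] for i in range(len(q))])
        o=minimize(cost,q,method='Nelder-Mead',options=dict(initial_simplex=S,xatol=1e-4,fatol=1e-4))
        if best is None or o.fun<best.fun: best=o
    return best.x,best.fun
E
python3 - <<'E'
from fit import *
np.set_printoptions(precision=4,suppress=True)
T=shot('top'); 
S=shot('side')
g=dict(long_plate=(.481,-.412,.6),corner_stop=(.434,-.333,.75),surface_plate=(.61,-.297,.75),square_plate=(.352,-.306,.5))
uv=dict(long_plate=((309,203),(306,236)),corner_stop=((293,221),(275,231)),surface_plate=((265,176),(302,188)),square_plate=((293,247),(245,244)))
def rel(u,v): # orientation guess of stop
    return onz(S,v,.016)-onz(S,u,.016)
c0=onz(S,(267.2,228.3),.016);e1=onz(S,(286.7,223.9),.016);e2=onz(S,(273.6,240),.016)
d=c0-e1; a=np.arctan2(d[1],d[0])-np.pi/2; print('stop yaw guess',a, np.arctan2(*(c0-e2)[[1,0]]))
for t in g:
    q0=np.array(g[t]); q0[2]=a
    for nm,p,u in (('top',T,uv[t][0]),('side',S,uv[t][1])):
        m=mask(t,p,u)
        if m is None: print(t,nm,'none'); continue
        print(t,nm,*fit(t,[(p,m)],q0))
# hole triangulation / heights of the long plate: crop px
ct=lambda x,y:(235+x/3.6-.36,155+y/3.6-.36); cs=lambda x,y:(230+(x-396)/3.6-.36,165+y/3.6-.36)
def tri(a,b):
    o1,d1=ray(T,a);o2,d2=ray(S,b); A=np.c_[d1,-d2]; s=np.linalg.lstsq(A,o2-o1,rcond=None)[0]
    return (o1+d1*s[0]+o2+d2*s[1])/2,np.linalg.norm(o1+d1*s[0]-o2-d2*s[1])
print('far hole',tri(ct(276,143),cs(708,243))); print('near hole',tri(ct(264,196),cs(636,260)))
print('surface far corner',tri(ct(163,43),cs(742,98)),tri(ct(77,24),cs(716,28)));print('sq hole',tri(ct(210,331),cs(453,282))); print('stop short end',tri(ct(240,248),cs(553,258)))
E
```

```text
stop yaw guess 0.9664059969683088 1.108275279901241
long_plate top [ 0.4812 -0.4116  0.9848] 0.05866641228655922
long_plate side [ 0.4817 -0.4147  0.9883] 0.055765480253534894
corner_stop top none
corner_stop side [ 0.4355 -0.3337  1.0783] 0.12498309211416203
surface_plate top [ 0.6411 -0.3169  1.021 ] 0.4625978636406859
surface_plate side [ 0.614  -0.2952  0.9213] 0.09211329974041838
square_plate top [ 0.3553 -0.3024  1.1937] 0.11636855982327377
square_plate side [ 0.3553 -0.3057  1.213 ] 0.08236603593576086
far hole (array([ 0.506 , -0.4301,  0.0093]), np.float64(0.0025428311945158493))
near hole (array([ 0.4593, -0.3985,  0.0101]), np.float64(0.001285147881319137))
surface far corner (array([ 0.6357, -0.3675,  0.02  ]), np.float64(0.00042934502636841307)) (array([ 0.6897, -0.3003,  0.0136]), np.float64(0.004102568178681067))
sq hole (array([ 0.3577, -0.3045,  0.0072]), np.float64(0.0035721094050576957))
stop short end (array([ 0.4145, -0.3558,  0.0229]), np.float64(0.0004376008133886761))
```

```bash
cat > go.py <<'E'
from h import *
from scipy.spatial.transform import Rotation as R
def go(x,y,z,yaw,frm=None):
    """print shift (mm) and turn for a world TCP goal, tool down with tool y at yaw"""
    s=env.get_state(); q=s['orientation']; r=R.from_quat([*q[1:],q[0]]); p=s['tcp_pos']
    if frm is not None: p,r=frm
    c,n=np.cos(yaw),np.sin(yaw); M=np.array([[-n,c,0],[c,n,0],[0,0,-1.]])
    rv=(r.inv()*R.from_matrix(M)).as_rotvec()
    print(np.round(r.inv().apply(np.array([x,y,z])-p)*1e3,1),np.round(np.degrees(rv)/10,2)); return np.array([x,y,z]),R.from_matrix(M)
E
python3 - <<'E'
from go import *
a=go(.42,.30,.42,1.195); a=go(.50,.02,.42,1.0,a); 
c,s=np.cos(.986),np.sin(.986)
gp=np.array([.4815,-.413])+.021*np.array([s,-c]); print(gp)
a=go(.51,-.25,.42,.986,a); a=go(*gp,.15,.986,a)
T=shot('top')
for uv in [(290,195),(278,192),(245,283),(285,235),(160,165)]: print(uv,onz(T,uv,.22)[:2].round(3))
S=shot('side'); print(onz(S,(261.3,227),0).round(3))
E
```

```text
[-280.6 -141.8 -188.7] [ 0.  0. -0.]
[-177.2 -231.1    0. ] [0.   0.   1.12]
[ 0.49901032 -0.42459262]
[-154.3 -221.8    0. ] [0.   0.   0.08]
[ -87.2 -151.6  270. ] [0. 0. 0.]
(290, 195) [ 0.437 -0.32 ]
(278, 192) [ 0.458 -0.291]
(245, 283) [ 0.24  -0.114]
(285, 235) [ 0.328 -0.262]
(160, 165) [0.664 0.001]
[ 0.432 -0.297  0.   ]
```

>>> move_arm --targets '[[[-60, -30, -190], [0, 0, 0], -1], [[-60, -30, -190], [0, 0, 0], -1], [[-120, -60, -190], [0, 0, 0], -1], [[-280, -142, -190], [0, 0, 0], -1], [[-280, -142, -190], [0, 0, 0], -1]]'

```text
clock: 2.52
tcp_pos: [0.3546, 0.3735, 0.4072]
orientation: [0.001, 0.186, 0.982, 0.001]
wrist_force: [1.9, 0.4, 0.0]
finger_gap: 0.0852
grip_force: 0.0
```

>>> move_arm --targets '[[[-177, -231, 0], [0, 0, 1.12], -1], [[-177, -231, 0], [0, 0, 1.12], -1], [[-177, -231, 0], [0, 0, 1.12], -1], [[-177, -231, 0], [0, 0, 1.12], -1], [[-177, -231, 0], [0, 0, 1.12], -1]]'

```text
clock: 3.15
tcp_pos: [0.4337, 0.0923, 0.4065]
orientation: [0.0, 0.283, 0.959, 0.0]
wrist_force: [1.1, 1.0, 0.4]
finger_gap: 0.0853
grip_force: 0.0
```

>>> move_arm --targets '[[[-154, -222, 0], [0, 0, 0.08], -1], [[-154, -222, 0], [0, 0, 0.08], -1], [[-154, -222, 0], [0, 0, 0.08], -1], [[-154, -222, 0], [0, 0, 0.08], -1], [[-154, -222, 0], [0, 0, 0.08], -1]]'

```text
clock: 3.78
tcp_pos: [0.4427, -0.1785, 0.4056]
orientation: [-0.0, 0.291, 0.957, -0.0]
wrist_force: [-0.3, 0.4, -0.1]
finger_gap: 0.0853
grip_force: 0.0
```

```bash
python3 - <<'E'
from go import *
s=env.get_state(); print(s['clock'],s['tcp_pos'],s['joint_pos']); a=go(.499,-.4246,.12,.986); go(.499,-.4246,0.0,.986,a)
E
```

```text
3.775 [ 0.44272074 -0.17848791  0.4056315 ] [-5.51453090e-01  1.34882194e-01  2.42694547e-01  1.67919011e+00
 -2.56242804e-04  3.81165558e-02]
[-183.8 -173.2  285.6] [-0.   -0.   -0.03]
[  0.   0. 120.] [0. 0. 0.]
```

>>> move_arm --targets '[[[-170, -160, 0], [0, 0, 0], -1], [[-170, -160, 0], [0, 0, 0], -1], [[-170, -160, 0], [0, 0, 0], -1], [[-170, -160, 0], [0, 0, 0], -1], [[-170, -160, 60], [0, 0, 0], -1]]'

```text
clock: 4.4
tcp_pos: [0.5023, -0.4113, 0.3509]
orientation: [0.008, 0.29, 0.957, -0.005]
wrist_force: [2.3, -0.4, 1.0]
finger_gap: 0.0855
grip_force: 0.0
```

```bash
python3 - <<'E'
from go import *
s=env.get_state(); print(s['clock'],s['tcp_pos'],np.abs(s['qvel']).max()); a=go(.499,-.4246,.10,.986)
E
```

```text
4.4 [ 0.50228083 -0.41130231  0.35089806] 2.2131310601661647
[-1.00e-01 -1.19e+01  2.51e+02] [-0.02  0.1  -0.02]
```

>>> move_arm --targets '[[[0, -6, 230], [0, 0, 0], -1], [[0, -6, 230], [0, 0, 0], -1], [[0, -6, 230], [0, 0, 0], -1], [[0, -6, 230], [0, 0, 0], -1], [[0, -6, 230], [0, 0, 0], -1]]'

```text
clock: 5.03
tcp_pos: [0.4912, -0.4045, 0.1124]
orientation: [-0.004, 0.288, 0.958, 0.002]
wrist_force: [-0.3, -0.0, 1.2]
finger_gap: 0.0856
grip_force: 0.0
```

>>> move_arm --targets '[[[0, 0, 0], [0, 0, 0], -1], [[0, 0, 0], [0, 0, 0], -1]]'

```text
clock: 5.28
tcp_pos: [0.4945, -0.4088, 0.1193]
orientation: [0.002, 0.288, 0.958, -0.001]
wrist_force: [-0.4, -0.6, 0.2]
finger_gap: 0.0853
grip_force: 0.0
```

```bash
python3 - <<'E'
from fit import *
from go import go
np.set_printoptions(precision=4,suppress=True)
s=env.get_state(); print(s['clock'],s['tcp_pos'],np.abs(s['qvel']).max()); a=go(.499,-.4246,.0,.986)
for n,u in (('top',(309,203)),('side',(306,236))):
    p=shot(n,n+'1')
    for r in env.regions_of('long_plate',p): print(n,r['confidence'],r['mask'].sum(),[x.mean() for x in np.nonzero(r['mask'])])
a=cv2.imread('pics/top1.png')[130:260,220:350]; b=cv2.imread('pics/side1.png')[150:280,230:360]
cv2.imwrite('pics/c1.png',cv2.resize(np.hstack([a,b]),None,fx=3,fy=3,interpolation=cv2.INTER_CUBIC))
E
```

```text
5.275 [ 0.4945 -0.4088  0.1193] 0.007451447200785808
[-11.9 -10.6 119.4] [-0.01  0.03 -0.  ]
top 0.63 312 [np.float64(201.70192307692307), np.float64(309.15705128205127)]
top 0.61 361 [np.float64(194.49861495844874), np.float64(412.42105263157896)]
side 0.98 718 [np.float64(334.449860724234), np.float64(395.34818941504176)]
side 0.8 495 [np.float64(235.8808080808081), np.float64(305.77575757575755)]
```

View pics/c1.png

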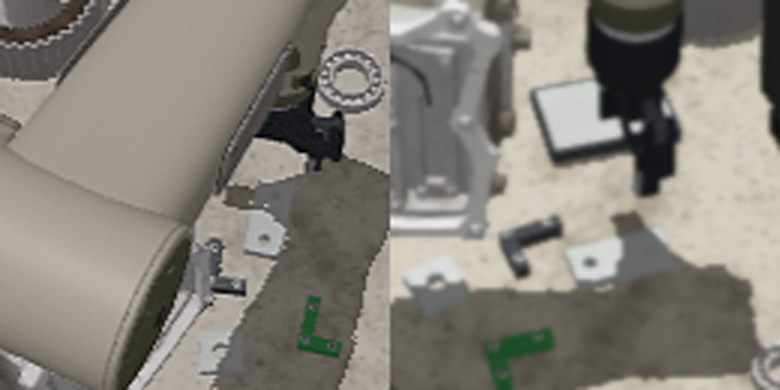

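Arm above the plate, clear of the gearbox; the plate is undisturbed at side ≈(306,236). Descending.

>>> move_arm --targets '[[[-12, -10.6, 60], [0, 0, 0], -1], [[-12, -10.6, 110], [0, 0, 0], -1], [[-12, -10.6, 118], [0, 0, 0], -1], [[-12, -10.6, 118], [0, 0, 0], -1], [[-12, -10.6, 118], [0, 0, 0], -1]]' --squeeze 20

```text
clock: 6.1
tcp_pos: [0.4986, -0.4245, 0.001]
orientation: [0.002, 0.288, 0.958, -0.001]
wrist_force: [-0.1, 0.6, -0.0]
finger_gap: 0.0855
grip_force: 0.0
```

```bash
python3 - <<'E'
from go import go,env
s=env.get_state(); print(s['clock'],s['tcp_pos'],s['wrist_force'],abs(s['qvel']).max()); go(.499,-.4246,.0,.986)
E
```

```text
6.1 [ 0.49863132 -0.42446224  0.00104455] [-0.06579282  0.55152567 -0.01543058] 0.00504905801778885
[-0.4  0.1  1. ] [-0.01  0.02 -0.  ]
```

>>> move_arm --targets '[[[0, 0, 0.5], [0, 0, 0], 1], [[0, 0, 0.5], [0, 0, 0], 1], [[0, 0, 0.5], [0, 0, 0], 1], [[0, 0, 0.5], [0, 0, 0], 1], [[0, 0, 0.5], [0, 0, 0], 1]]' --squeeze 20

```text
clock: 6.72
tcp_pos: [0.4975, -0.4234, -0.0013]
orientation: [0.001, 0.288, 0.957, -0.0]
wrist_force: [0.2, -0.1, 6.3]
finger_gap: 0.0392
grip_force: 23.5
```

```bash
python3 - <<'E'
from fit import *
np.set_printoptions(precision=4,suppress=True)
S=shot('side'); I=cv2.imread('pics/side0.png').astype(float)[:,:,::-1]
g=I.mean(2)
# corner stop: soft dark mask
m=np.zeros_like(g); sl=np.s_[217:246,262:294]; bg=np.median(g[sl]); 
print('bg',bg,'min',g[sl].min())
for lo,hi in((60,bg-15),(75,bg-25)):
    m[:]=0; m[sl]=np.clip((hi-g[sl])/(hi-lo),0,1); 
    lab=cv2.connectedComponents((m>.3).astype(np.uint8))[1]; k=lab[226:236,267:280]; k=np.bincount(k[k>0]).argmax()
    mm=m*cv2.dilate((lab==k).astype(np.uint8),np.ones((3,3)))
    print(mm.sum(),fit('corner_stop',[(S,mm)],(.4355,-.3337,1.07)))
# surface plate via min-area edges: grabcut
gc=np.full(g.shape,2,np.uint8); r=render(S,'surface_plate',(.614,-.2952,.92)); 
gc[:]=0; gc[cv2.dilate(r,np.ones((9,9)))>0]=2; gc[r>.1]=3; gc[cv2.erode(r,np.ones((7,7)))>.9]=1
cv2.grabCut(I.astype(np.uint8)[:,:,::-1].copy(),gc,None,np.zeros((1,65)),np.zeros((1,65)),5,cv2.GC_INIT_WITH_MASK)
print(fit('surface_plate',[(S,((gc==1)|(gc==3)).astype(float))],(.614,-.2952,.92)))
E
```

```text
bg 176.0 min 34.333333333333336
171.04620462046202 (array([ 0.4351, -0.3345,  1.043 ]), np.float64(0.25597099145934243))
179.50438596491225 (array([ 0.4346, -0.3348,  1.0427]), np.float64(0.21581262697858705))
(array([ 0.6087, -0.3001,  0.9447]), np.float64(0.06153904177614622))
```

>>> move_arm --targets '[[[8, 5, -1], [0, 0, -0.1], 1], [[16, 11, -1], [0, 0, -0.2], 1], [[24, 16, -1], [0, 0, -0.37], 1], [[30, 20, -1], [0, 0, -0.37], 1], [[30, 20, -1], [0, 0, -0.37], 1]]'

```text
clock: 7.4
tcp_pos: [0.4825, -0.3882, -0.0013]
orientation: [-0.001, 0.257, 0.966, 0.001]
wrist_force: [-0.8, 3.4, 3.9]
finger_gap: 0.0394
grip_force: 23.3
```

>>> move_arm --targets '[[[0, 1, 0], [0, 0, 0], 1], [[0, 2, 0], [0, 0, 0], 1], [[0, 2, 0], [0, 0, 0], 1]]'

```text
clock: 7.78
tcp_pos: [0.4838, -0.3882, -0.0013]
orientation: [-0.0, 0.258, 0.966, -0.0]
wrist_force: [-4.0, 0.0, 4.2]
finger_gap: 0.0396
grip_force: 23.3
```

```bash
python3 - <<'E'
from h import *
p=shot('side','side2'); b=p['pixels'][190:265,240:340,::-1]
cv2.imwrite('pics/c2.png',cv2.resize(b,None,fx=6,fy=6,interpolation=cv2.INTER_CUBIC))
E
```

```text
(no output)
```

View pics/c2.png

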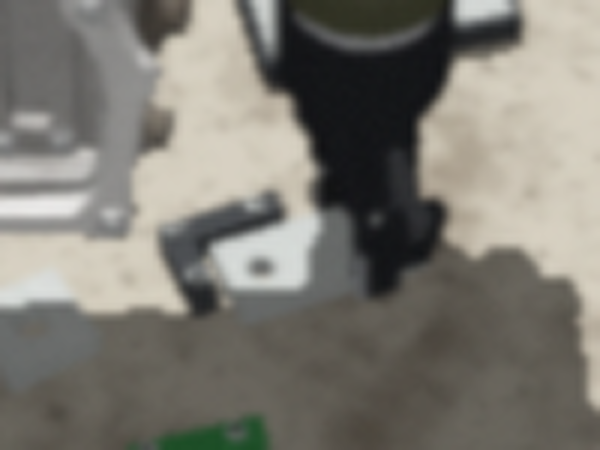

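The plate (crop (270,265)) sits close to the long leg, with a small gap left to the short leg at (215,275). I'll creep in under force watch.

>>> move_arm --targets '[[[0, 1, 0], [0, 0, 0], 1], [[0, 2, 0], [0, 0, 0], 1], [[0, 2, 0], [0, 0, 0], 1]]'

```text
clock: 8.2
tcp_pos: [0.4859, -0.3866, -0.0013]
orientation: [0.001, 0.257, 0.966, -0.0]
wrist_force: [-0.1, -1.5, 0.5]
finger_gap: 0.0397
grip_force: 21.3
```

>>> move_arm --targets '[[[0, 1, 0], [0, 0, 0], 1], [[0, 1, 0], [0, 0, 0], 1]]'

```text
clock: 8.45
tcp_pos: [0.4861, -0.3854, -0.0013]
orientation: [0.0, 0.257, 0.966, 0.0]
wrist_force: [1.7, -0.5, 1.0]
finger_gap: 0.0394
grip_force: 21.2
```

>>> move_arm --targets '[[[2, 0, 0], [0, 0, 0], 1], [[4, 0, 0], [0, 0, 0], 1], [[4, 0, 0], [0, 0, 0], 1]]'

```text
clock: 8.82
tcp_pos: [0.482, -0.383, -0.0013]
orientation: [-0.0, 0.257, 0.966, 0.0]
wrist_force: [1.2, -0.2, 0.6]
finger_gap: 0.0394
grip_force: 21.8
```

>>> move_arm --targets '[[[1, 0, 0], [0, 0, 0], 1], [[2, 0, 0], [0, 0, 0], 1], [[2, 0, 0], [0, 0, 0], 1]]'

```text
clock: 9.2
tcp_pos: [0.4806, -0.3825, -0.0013]
orientation: [0.0, 0.257, 0.966, 0.0]
wrist_force: [2.9, -1.0, -0.7]
finger_gap: 0.0393
grip_force: 20.9
```

>>> move_arm --targets '[[[0, 1, 0], [0, 0, 0], 1], [[0, 2, 0], [0, 0, 0], 1], [[0, 2, 0], [0, 0, 0], 1]]'

```text
clock: 9.57
tcp_pos: [0.4809, -0.382, -0.0012]
orientation: [-0.0, 0.258, 0.966, -0.001]
wrist_force: [-1.2, -4.3, -0.5]
finger_gap: 0.0392
grip_force: 21.3
```

>>> move_arm --targets '[[[0, 1, 0], [0, 0, 0], 1], [[0, 2, 0], [0, 0, 0], 1], [[0, 2, 0], [0, 0, 0], 1]]'

```text
clock: 9.95
tcp_pos: [0.4811, -0.3819, -0.0011]
orientation: [-0.001, 0.258, 0.966, -0.003]
wrist_force: [-4.5, -10.4, -1.2]
finger_gap: 0.0391
grip_force: 22.3
```

>>> move_arm --targets '[[[1, 0, 0], [0, 0, 0], 1], [[3, 0, 0], [0, 0, 0], 1], [[3, 0, 0], [0, 0, 0], 1]]'

```text
clock: 10.32
tcp_pos: [0.4809, -0.3819, -0.0001]
orientation: [0.002, 0.258, 0.966, -0.003]
wrist_force: [0.2, -12.1, -2.7]
finger_gap: 0.0397
grip_force: 21.9
```

```bash
python3 - <<'E'
from h import *
p=shot('side','side3'); b=p['pixels'][190:265,240:340,::-1]
cv2.imwrite('pics/c3.png',cv2.resize(b,None,fx=6,fy=6,interpolation=cv2.INTER_CUBIC))
E
```

```text
(no output)
```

View pics/c3.png

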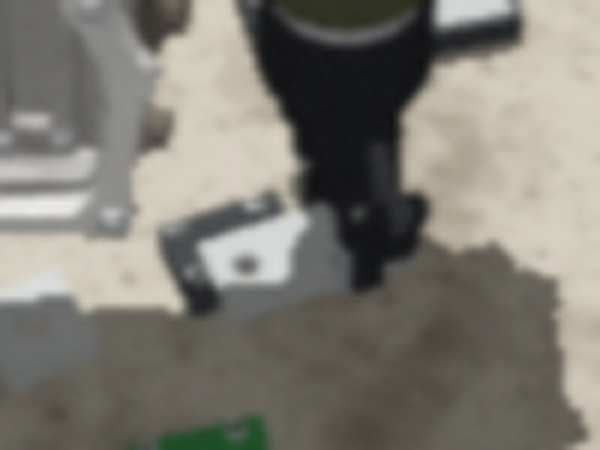

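The plate is home against both legs (light contact force on both axes). I'll relax the pressure, then let go and raise.

>>> move_arm --targets '[[[-1, -2, 0], [0, 0, 0], 1], [[-1, -2, 0], [0, 0, 0], -1], [[-1, -2, 0], [0, 0, 0], -1], [[-1, -2, 0], [0, 0, 0], -1], [[-1, -2, 0], [0, 0, 0], -1]]'

```text
clock: 11.0
tcp_pos: [0.4796, -0.3793, -0.0014]
orientation: [-0.0, 0.257, 0.966, 0.0]
wrist_force: [-0.2, 0.3, 0.4]
finger_gap: 0.0853
grip_force: 0.0
```

>>> move_arm --targets '[[[0, 0, -60], [0, 0, 0], -1], [[0, 0, -120], [0, 0, 0], -1], [[-60, 0, -180], [0, 0, 0], 1], [[-100, -40, -180], [0, 0, 0], 1], [[-100, -40, -180], [0, 0, 0], 1]]'

```text
clock: 11.62
tcp_pos: [0.5482, -0.4677, 0.179]
orientation: [0.001, 0.258, 0.966, -0.001]
wrist_force: [-0.3, 0.6, -0.6]
finger_gap: 0.032
grip_force: 0.0
```

```bash
python3 - <<'E'
from fit import *
np.set_printoptions(precision=4,suppress=True)
print(env.get_state()['tcp_pos'])
p=shot('side','side4'); b=p['pixels'][190:265,240:340,::-1]
for k in range(2):
    if k: p=shot('side')
    m=mask('long_plate',p,(283,233))
    if m is not None: print(fit('long_plate',[(p,m)],(.4598,-.373,1.05)))
cv2.imwrite('pics/c4.png',cv2.resize(b,None,fx=6,fy=6,interpolation=cv2.INTER_CUBIC))
E
```

```text
[ 0.5482 -0.4677  0.179 ]
(array([ 0.4662, -0.3732,  1.072 ]), np.float64(0.09185642609031264))
(array([ 0.4662, -0.3742,  1.0574]), np.float64(0.07256967511309353))
```

View pics/c4.png

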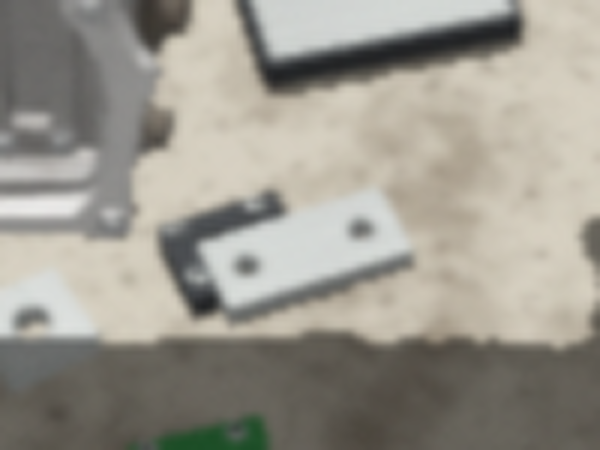

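The plate lies in the corner (crop: holes at (245,265) and (360,230)), possibly a degree open. I'll nudge it flush with shut fingers: end first, then the long side near the leg.

```bash
python3 - <<'E'
from go import *
print(env.get_state()['tcp_pos'])
a=go(.5234,-.4062,.06,1.05); a=go(.5234,-.4062,.004,1.05,a)
E
```

```text
[ 0.54569765 -0.46292343  0.17757345]
[ 47.2  38.  117.7] [ 0.01 -0.02  0.  ]
[ 0.  0. 56.] [0. 0. 0.]
```

>>> move_arm --targets '[[[42, 38, 60], [0, 0, 0], 1], [[42, 38, 120], [0, 0, 0], 1], [[42, 38, 165], [0, 0, 0], 1], [[42, 38, 173], [0, 0, 0], 1], [[42, 38, 173], [0, 0, 0], 1]]'

```text
clock: 12.45
tcp_pos: [0.5291, -0.41, 0.0068]
orientation: [0.0, 0.257, 0.966, 0.0]
wrist_force: [-0.2, -0.5, 1.1]
finger_gap: 0.0003
grip_force: 0.0
```

>>> move_arm --targets '[[[4, 0, 0], [0, 0, 0], 1], [[8, 0, 0], [0, 0, 0], 1], [[11, 0, 0], [0, 0, 0], 1], [[11, 0, 0], [0, 0, 0], 1]]'

```text
clock: 12.95
tcp_pos: [0.5194, -0.4049, 0.0063]
orientation: [0.0, 0.257, 0.966, -0.0]
wrist_force: [-0.6, 0.2, -0.7]
finger_gap: 0.0003
grip_force: 0.0
```

>>> move_arm --targets '[[[2, 0, 0], [0, 0, 0], 1], [[4, 0, 0], [0, 0, 0], 1], [[5, 0, 0], [0, 0, 0], 1], [[5, 0, 0], [0, 0, 0], 1]]'

```text
clock: 13.45
tcp_pos: [0.5151, -0.4022, 0.0056]
orientation: [-0.0, 0.257, 0.966, 0.0]
wrist_force: [0.0, 0.7, -0.4]
finger_gap: -0.0001
grip_force: 0.0
```

>>> move_arm --targets '[[[1, 0, 0], [0, 0, 0], 1], [[2, 0, 0], [0, 0, 0], 1], [[2, 0, 0], [0, 0, 0], 1]]'

```text
clock: 13.82
tcp_pos: [0.5133, -0.4012, 0.0057]
orientation: [-0.0, 0.257, 0.966, 0.0]
wrist_force: [0.1, -0.2, 0.2]
finger_gap: -0.0
grip_force: 0.0
```

>>> move_arm --targets '[[[1, 0, 0], [0, 0, 0], 1], [[2, 0, 0], [0, 0, 0], 1], [[2, 0, 0], [0, 0, 0], 1]]'

```text
clock: 14.2
tcp_pos: [0.5126, -0.401, 0.0062]
orientation: [0.001, 0.257, 0.966, -0.0]
wrist_force: [4.3, -1.7, -0.5]
finger_gap: -0.0003
grip_force: 2.0
```

>>> move_arm --targets '[[[2, 0, 0], [0, 0, 0], 1], [[2, 0, 0], [0, 0, 0], 1], [[-2, 0, 0], [0, 0, 0], 1], [[-12, 0, 0], [0, 0, 0], 1], [[-12, 0, -50], [0, 0, 0], 1]]'

```text
clock: 14.82
tcp_pos: [0.5195, -0.4038, 0.0511]
orientation: [-0.005, 0.257, 0.966, 0.003]
wrist_force: [0.4, -0.4, -0.2]
finger_gap: -0.0004
grip_force: 0.0
```

```bash
python3 - <<'E'
from go import *
print(env.get_state()['tcp_pos'])
a=go(.4283,-.4093,.06,1.05); a=go(.4283,-.4093,.005,1.05,a)
E
```

```text
[ 0.51953239 -0.40376479  0.0511308 ]
[ 76.5 -50.2  -8.2] [ 0.01 -0.06  0.  ]
[ 0.  0. 55.] [0. 0. 0.]
```

>>> move_arm --targets '[[[25, -50, -10], [0, 0, 0], 1], [[74, -52, -10], [0, 0, 0], 1], [[74, -52, 20], [0, 0, 0], 1], [[74, -52, 46], [0, 0, 0], 1], [[74, -52, 46], [0, 0, 0], 1]]'

```text
clock: 15.45
tcp_pos: [0.4304, -0.4128, 0.0075]
orientation: [-0.002, 0.258, 0.966, 0.002]
wrist_force: [0.6, 0.4, -0.4]
finger_gap: 0.0
grip_force: 0.0
```

>>> move_arm --targets '[[[0, 4, 0], [0, 0, 0], 1], [[0, 7, 0], [0, 0, 0], 1], [[0, 9, 0], [0, 0, 0], 1], [[0, 9, 0], [0, 0, 0], 1]]'

```text
clock: 15.95
tcp_pos: [0.4369, -0.4068, 0.0103]
orientation: [0.0, 0.257, 0.966, -0.0]
wrist_force: [-0.3, -0.4, 0.1]
finger_gap: -0.0003
grip_force: 0.0
```

>>> move_arm --targets '[[[4, 0, 5], [0, 0, 0], 1], [[4, 2, 5], [0, 0, 0], 1], [[4, 5, 5], [0, 0, 0], 1], [[4, 5, 5], [0, 0, 0], 1]]'

```text
clock: 16.45
tcp_pos: [0.4357, -0.4003, 0.0047]
orientation: [0.0, 0.257, 0.966, 0.0]
wrist_force: [-0.3, -0.4, 0.0]
finger_gap: 0.0003
grip_force: 0.0
```

>>> move_arm --targets '[[[0, 1, 0], [0, 0, 0], 1], [[0, 3, 0], [0, 0, 0], 1], [[0, 3, 0], [0, 0, 0], 1]]'

```text
clock: 16.82
tcp_pos: [0.4371, -0.3977, 0.0047]
orientation: [0.0, 0.257, 0.966, 0.0]
wrist_force: [-0.3, -0.1, -0.2]
finger_gap: -0.0
grip_force: 0.0
```

>>> move_arm --targets '[[[0, 1, 0], [0, 0, 0], 1], [[0, 2, 0], [0, 0, 0], 1], [[0, 2, 0], [0, 0, 0], 1]]'

```text
clock: 17.2
tcp_pos: [0.4381, -0.396, 0.0047]
orientation: [0.0, 0.257, 0.966, 0.0]
wrist_force: [0.3, 0.7, 0.4]
finger_gap: 0.0002
grip_force: 0.0
```

>>> move_arm --targets '[[[0, 1, 0], [0, 0, 0], 1], [[0, 3, 0], [0, 0, 0], 1], [[0, 3, 0], [0, 0, 0], 1]]'

```text
clock: 17.58
tcp_pos: [0.4394, -0.3947, 0.005]
orientation: [0.0, 0.258, 0.966, -0.001]
wrist_force: [-1.9, -5.0, -0.1]
finger_gap: 0.0001
grip_force: 2.4
```

>>> move_arm --targets '[[[0, 1, 0], [0, 0, 0], 1], [[0, 2, 0], [0, 0, 0], 1], [[0, 2, 0], [0, 0, 0], 1]]'

```text
clock: 17.95
tcp_pos: [0.4397, -0.3946, 0.0053]
orientation: [-0.0, 0.258, 0.966, -0.003]
wrist_force: [-4.8, -8.5, -0.1]
finger_gap: 0.0001
grip_force: 4.5
```

>>> move_arm --targets '[[[0, 1, 0], [0, 0, 0], 1], [[0, 2, 0], [0, 0, 0], 1], [[0, 2, 0], [0, 0, 0], 1]]'

```text
clock: 18.32
tcp_pos: [0.4418, -0.3911, 0.0055]
orientation: [0.001, 0.258, 0.966, -0.001]
wrist_force: [-1.0, -2.4, 3.8]
finger_gap: -0.0003
grip_force: 2.2
```

```bash
python3 - <<'E'
from h import *
p=shot('side','side5'); b=p['pixels'][190:265,240:340,::-1]
q=shot('top','top5'); a=q['pixels'][185:260,270:345,::-1]
cv2.imwrite('pics/c5.png',cv2.resize(np.hstack([b,a]),None,fx=4.5,fy=4.5,interpolation=cv2.INTER_CUBIC))
E
```

```text
(no output)
```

View pics/c5.png

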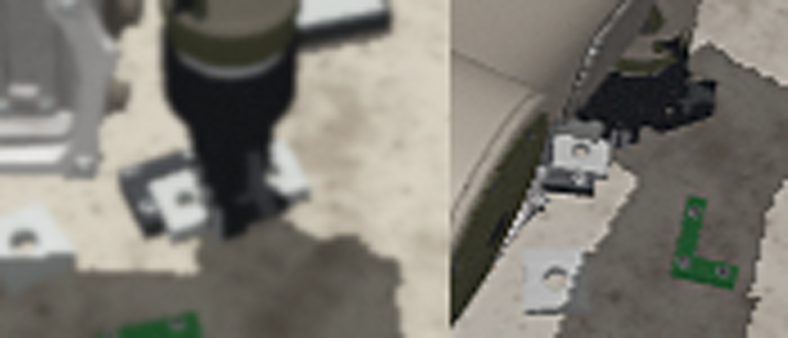

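Fingers occlude the middle of the plate, so I can't tell. I'll back off and inspect.

>>> move_arm --targets '[[[0, -6, 0], [0, 0, 0], 1], [[0, -20, 0], [0, 0, 0], 1], [[0, -25, -60], [0, 0, 0], 1], [[-110, -60, -160], [0, 0, 0], 1], [[-150, -60, -170], [0, 0, 0], 1]]'

```text
clock: 19.05
tcp_pos: [0.5008, -0.4814, 0.1413]
orientation: [0.0, 0.258, 0.966, 0.0]
wrist_force: [0.6, -1.7, 0.1]
finger_gap: 0.0
grip_force: 0.0
```

```bash
python3 - <<'E'
from fit import *
np.set_printoptions(precision=4,suppress=True)
p=shot('side','side6'); b=p['pixels'][190:265,240:340,::-1]
m=mask('long_plate',p,(283,233))
if m is not None: print(fit('long_plate',[(p,m)],(.4662,-.374,1.05)))
q=shot('top','top6'); a=q['pixels'][185:260,270:345,::-1]
m2=mask('long_plate',q,(303,215))
if m2 is not None: print(fit('long_plate',[(q,m2)],(.4662,-.374,1.05)))
cv2.imwrite('pics/c6.png',cv2.resize(np.hstack([b,a]),None,fx=4.5,fy=4.5,interpolation=cv2.INTER_CUBIC))
E
```

```text
(array([ 0.4665, -0.3737,  1.0465]), np.float64(0.07400802496656267))
(array([ 0.4615, -0.3752,  1.0684]), np.float64(0.7061808340984874))
```

View pics/c6.png

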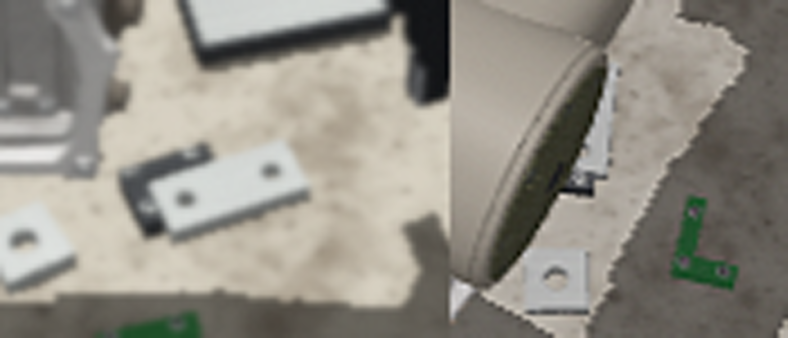

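The side view shows the plate flat and still in the corner: fit (0.4665,-0.3737), yaw 1.047, with no seam to either leg (crop (150,200) and (205,160)). Both pushes met firm contact and it has been released. Now the true pick-up.

```bash
python3 - <<'E'
from go import *
print(env.get_state()['tcp_pos'])
a=go(.4845,-.3839,.09,1.05); a=go(.4845,-.3839,.0,1.05,a)
E
```

```text
[ 0.5010722  -0.48115344  0.13881834]
[62.7 76.1 48.9] [ 0.01 -0.    0.  ]
[ 0.  0. 90.] [0. 0. 0.]
```

>>> move_arm --targets '[[[62.5, 76, 30], [0, 0, 0], -1], [[62.5, 76, 30], [0, 0, 0], -1], [[62.5, 76, 30], [0, 0, 0], -1], [[62.5, 76, 50], [0, 0, 0], -1], [[62.5, 76, 50], [0, 0, 0], -1]]'

```text
clock: 19.88
tcp_pos: [0.4824, -0.3826, 0.0874]
orientation: [-0.002, 0.258, 0.966, 0.001]
wrist_force: [-0.4, 0.6, 0.4]
finger_gap: 0.0852
grip_force: 0.0
```

```bash
python3 - <<'E'
from go import *
s=env.get_state();print(s['clock'],s['tcp_pos'],s['finger_gap'])
a=go(.4845,-.3839,.0,1.05)
E
```

```text
19.875 [ 0.48237985 -0.38262119  0.08743533] 0.08521347830297428
[-2.9 -0.2 87.4] [ 0.01 -0.03 -0.  ]
```

>>> move_arm --targets '[[[-3, 0, 50], [0, 0, 0], -1], [[-3, 0, 80], [0, 0, 0], -1], [[-3, 0, 87], [0, 0, 0], -1], [[-3, 0, 87], [0, 0, 0], -1], [[-3, 0, 87], [0, 0, 0], -1]]'

```text
clock: 20.5
tcp_pos: [0.4877, -0.3865, 0.0043]
orientation: [0.001, 0.257, 0.966, -0.001]
wrist_force: [0.1, 0.7, 0.6]
finger_gap: 0.0853
grip_force: 0.0
```

>>> move_arm --targets '[[[0, 0, 0], [0, 0, 0], 1], [[0, 0, 0], [0, 0, 0], 1], [[0, 0, 0], [0, 0, 0], 1], [[0, 0, 0], [0, 0, 0], 1], [[0, 0, 0], [0, 0, 0], 1]]' --squeeze 50

```text
clock: 21.12
tcp_pos: [0.4872, -0.3859, 0.0034]
orientation: [0.001, 0.257, 0.966, -0.0]
wrist_force: [-1.3, 0.6, 4.8]
finger_gap: 0.0383
grip_force: 50.8
```

```bash
python3 - <<'E'
from fit import *
from go import go
np.set_printoptions(precision=4,suppress=True)
s=env.get_state();print(s['clock'],s['tcp_pos'],s['finger_gap'],s['orientation'])
# surface plate edges, unobstructed side0 picture
p=shot('side'); I=cv2.imread('pics/side0.png').astype(np.uint8)
for g in ((.6087,-.3001,.9447),(.614,-.2952,.92)):
  for k in (7,13):
    r=render(p,'surface_plate',g); gc=np.zeros(r.shape,np.uint8); gc[cv2.dilate(r,np.ones((k,k)))>0]=2; gc[r>.1]=3; gc[cv2.erode(r,np.ones((9,9)))>.9]=1
    cv2.grabCut(I.copy(),gc,None,np.zeros((1,65)),np.zeros((1,65)),5,cv2.GC_INIT_WITH_MASK)
    print(fit('surface_plate',[(p,((gc&1)==1).astype(float))],g))
# bright top face only
g=cv2.cvtColor(I,cv2.COLOR_BGR2GRAY)
crop=cv2.resize(I[165:215,265:345],None,fx=10,fy=10,interpolation=cv2.INTER_CUBIC); cv2.imwrite('pics/sp.png',crop)
E
```

```text
21.125 [ 0.4872 -0.3859  0.0034] 0.038295645365154604 [ 0.0006  0.2574  0.9663 -0.0003]
(array([ 0.6084, -0.3001,  0.9411]), np.float64(0.06042911973824949))
(array([ 0.6084, -0.3001,  0.9411]), np.float64(0.06042911973824949))
(array([ 0.6095, -0.2981,  0.9316]), np.float64(0.05352878910961767))
(array([ 0.6095, -0.2981,  0.9316]), np.float64(0.05352878910961767))
```

View pics/sp.png

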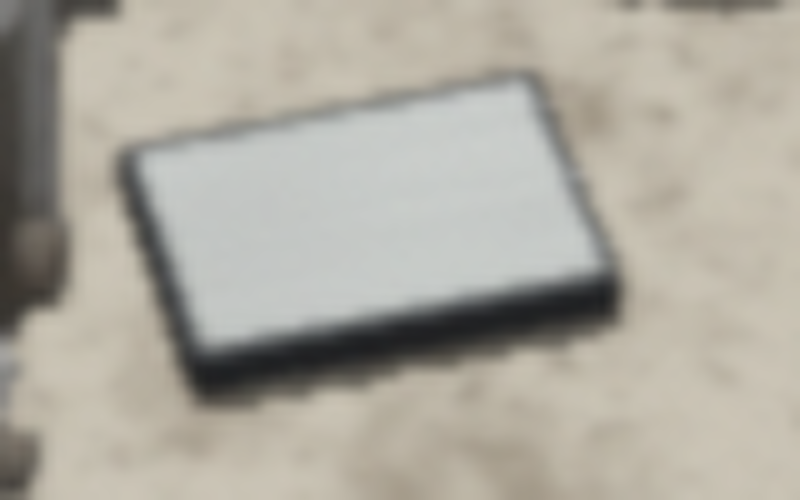

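>>> move_arm --targets '[[[0, 0, 0], [0, 0, 0], 0.0], [[0, 0, 0], [0, 0, 0], -0.5], [[2, 0, 2], [0, 0, 0], -0.5], [[2, 0, 4], [0, 0, 0], -0.5], [[2, 0, 4], [0, 0, 0], -0.5]]'

```text
clock: 21.8
tcp_pos: [0.4848, -0.3842, -0.0019]
orientation: [-0.0, 0.257, 0.966, 0.0]
wrist_force: [-0.1, 0.1, -0.5]
finger_gap: 0.064
grip_force: 0.0
```

>>> move_arm --targets '[[[0, 0, 0], [0, 0, 0], 1], [[0, 0, 0], [0, 0, 0], 1], [[0, 0, 0], [0, 0, 0], 1], [[0, 0, 0], [0, 0, 0], 1]]' --squeeze 60

```text
clock: 22.3
tcp_pos: [0.4853, -0.3848, -0.001]
orientation: [0.0, 0.257, 0.966, -0.0]
wrist_force: [0.5, -0.1, 3.5]
finger_gap: 0.0386
grip_force: 62.2
```

```bash
python3 - <<'E'
from h import *
s=env.get_state();print(s['clock'],s['tcp_pos'],s['finger_gap'],s['orientation'])
p=shot('side')
P=np.array([onz(p,(265+(x-4.5)/10,165+(y-4.5)/10),.02)[:2] for x,y in ((137,150),(530,75),(612,272),(203,355))])
print(P.round(4),P.mean(0)); 
for i in range(4):
    d=P[(i+1)%4]-P[i]; print(np.linalg.norm(d).round(4),np.arctan2(d[1],d[0]).round(3))
E
```

```text
22.3 [ 0.48533976 -0.38482036 -0.00102419] 0.03858819292228411 [ 3.73990920e-04  2.57400104e-01  9.66304812e-01 -2.38340378e-04]
[[ 0.588  -0.2293]
 [ 0.6862 -0.3008]
 [ 0.6363 -0.3673]
 [ 0.537  -0.2961]] [ 0.61189627 -0.29835999]
0.1215 -0.629
0.0831 -2.214
0.1222 2.519
0.084 0.919
```

Surface plate (crop corners (137,150), (530,75), (612,272), (203,355)): 122 × 84 mm bright top inside a dark rim, centre ≈(0.611,-0.2985), yaw ≈0.937. Lift, carry, look.

>>> move_arm --targets '[[[0, 0, -10], [0, 0, 0], 1], [[0, 0, -40], [0, 0, 0], 1], [[0, 0, -80], [0, 0, 0], 1], [[0, 0, -90], [0, 0, 0], 1], [[0, 0, -90], [0, 0, 0], 1]]'

```text
clock: 22.98
tcp_pos: [0.4853, -0.3845, 0.0889]
orientation: [0.0, 0.257, 0.966, -0.0]
wrist_force: [-0.3, -0.9, -1.6]
finger_gap: 0.0382
grip_force: 62.1
```

```bash
python3 - <<'E'
from go import *
s=env.get_state();print(s['clock'],s['tcp_pos'],s['finger_gap'],s['grip_force'],s['wrist_force'])
a=go(.6286,-.3114,.09,.94)
E
```

```text
22.975 [ 0.48527002 -0.38454842  0.08889297] 0.03823755663308084 62.093188762664795 [-0.290317   -0.86949387 -1.61647441]
[-88.  134.8  -1. ] [0.   0.01 0.63]
```

Weight 1.6 N is carried. Going over.

>>> move_arm --targets '[[[-25, 35, 0], [0, 0, 0.15], 1], [[-50, 75, 0], [0, 0, 0.35], 1], [[-75, 115, 0], [0, 0, 0.55], 1], [[-88, 135, 0], [0, 0, 0.63], 1], [[-88, 135, 0], [0, 0, 0.63], 1]]'

```text
clock: 23.6
tcp_pos: [0.6289, -0.309, 0.0857]
orientation: [-0.002, 0.309, 0.951, 0.001]
wrist_force: [-0.6, -0.5, -1.6]
finger_gap: 0.0385
grip_force: 62.0
```

>>> move_arm --targets '[[[0, 0, 0], [0, 0, 0], 1], [[0, 0, 0], [0, 0, 0], 1]]'

```text
clock: 23.85
tcp_pos: [0.6273, -0.3117, 0.0879]
orientation: [-0.001, 0.311, 0.951, 0.0]
wrist_force: [-0.4, 0.7, -1.2]
finger_gap: 0.0384
grip_force: 62.0
```

```bash
python3 - <<'E'
from fit import *
from go import go
np.set_printoptions(precision=4,suppress=True)
s=env.get_state();print(s['clock'],s['tcp_pos'],s['finger_gap'])
a=go(.6286,-.3114,.022,.94)
p=shot('side','side7'); u=proj(p,(.611,-.2985,.1)); m=mask('long_plate',p,u)
if m is not None: print(u,m.sum(),fit('long_plate',[(p,m)],(.611,-.2985,.94,.09),(.006,.006,.1,.005)))
E
```

```text
23.85 [ 0.6273 -0.3117  0.0879] 0.038439254603206165
[-1.   1.  65.9] [-0.   -0.01 -0.01]
[302.1982 166.0364] 302.0 (array([ 0.6108, -0.2971,  0.9452,  0.0859]), np.float64(0.32194528004583867))
```

>>> move_arm --targets '[[[-1, 1, 30], [0, 0, 0], 1], [[-1, 1, 55], [0, 0, 0], 1], [[-1, 1, 63], [0, 0, 0], 1], [[-1, 1, 66], [0, 0, 0], 1], [[-1, 1, 66], [0, 0, 0], 1]]'

```text
clock: 24.58
tcp_pos: [0.6304, -0.3114, 0.0235]
orientation: [0.001, 0.31, 0.951, -0.0]
wrist_force: [-0.2, 0.4, -1.3]
finger_gap: 0.0382
grip_force: 62.0
```

>>> move_arm --targets '[[[0, 0, 1], [0, 0, 0], 1], [[0, 0, 2], [0, 0, 0], 1], [[0, 0, 2], [0, 0, 0], 1]]'

```text
clock: 24.95
tcp_pos: [0.63, -0.3109, 0.0208]
orientation: [0.0, 0.31, 0.951, 0.0]
wrist_force: [-0.5, -1.0, -1.5]
finger_gap: 0.0381
grip_force: 62.0
```

>>> move_arm --targets '[[[0.8, -1.2, 0], [0, 0, 0], 1], [[0.8, -1.2, 1], [0, 0, 0], 1], [[0.8, -1.2, 2], [0, 0, 0], 1], [[0.8, -1.2, 2], [0, 0, 0], 1]]'

```text
clock: 25.45
tcp_pos: [0.6286, -0.3116, 0.0191]
orientation: [0.0, 0.31, 0.951, -0.0]
wrist_force: [-1.6, 0.4, 3.9]
finger_gap: 0.0382
grip_force: 62.6
```

>>> move_arm --targets '[[[0, 0, 0.5], [0, 0, 0], 1], [[0, 0, 1], [0, 0, 0], 1], [[0, 0, 1], [0, 0, 0], 1]]'

```text
clock: 25.82
tcp_pos: [0.6287, -0.3116, 0.019]
orientation: [0.0, 0.31, 0.951, -0.0]
wrist_force: [-2.9, 1.2, 9.5]
finger_gap: 0.0382
grip_force: 63.2
```

Seated at TCP z 0.019, with upward force rising. Release and rise straight up.

>>> move_arm --targets '[[[0, 0, -1], [0, 0, 0], 1], [[0, 0, -1], [0, 0, 0], -1], [[0, 0, -1], [0, 0, 0], -1], [[0, 0, -1], [0, 0, 0], -1], [[0, 0, -1], [0, 0, 0], -1]]'

```text
clock: 26.45
tcp_pos: [0.6286, -0.3114, 0.0183]
orientation: [-0.0, 0.31, 0.951, 0.0]
wrist_force: [0.1, 0.2, 0.2]
finger_gap: 0.0855
grip_force: 0.0
```

>>> move_arm --targets '[[[0, 0, -30], [0, 0, 0], -1], [[0, 0, -80], [0, 0, 0], -1], [[0, 0, -140], [0, 0, 0], -1], [[0, 0, -200], [0, 0, 0], -1], [[0, 0, -240], [0, 0, 0], -1]]'

```text
clock: 27.08
tcp_pos: [0.6292, -0.3117, 0.2624]
orientation: [0.002, 0.31, 0.951, -0.0]
wrist_force: [0.5, -0.2, 0.1]
finger_gap: 0.0853
grip_force: 0.0
```

>>> move_arm --targets '[[[-60, -100, -20], [0, 0, 0], -1], [[-60, -150, -20], [0, 0, 0], -1], [[-60, -150, -20], [0, 0, 0], -1], [[-60, -150, -20], [0, 0, 0], -1]]'

```text
clock: 27.58
tcp_pos: [0.5868, -0.4716, 0.2776]
orientation: [-0.0, 0.312, 0.95, -0.0]
wrist_force: [0.0, 0.8, -0.3]
finger_gap: 0.0855
grip_force: 0.0
```

```bash
python3 - <<'E'
from fit import *
np.set_printoptions(precision=4,suppress=True)
p=shot('side','side8'); u=proj(p,(.611,-.2985,.03)); m=mask('long_plate',p,u)
if m is not None: print(fit('long_plate',[(p,m)],(.611,-.2985,.94,.02),(.006,.006,.1,.005)),)
cv2.imwrite('pics/c8.png',cv2.resize(p['pixels'][150:250,240:350,::-1],None,fx=6,fy=6,interpolation=cv2.INTER_CUBIC))
E
```

```text
(array([ 0.6114, -0.2993,  0.9231,  0.0204]), np.float64(0.07227381665668065))
```

View pics/c8.png

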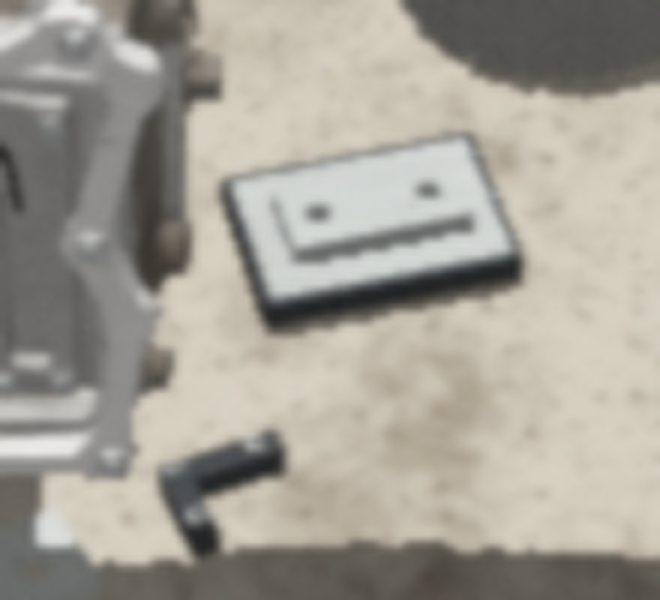

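The plate lies flat and central on the surface plate (crop holes at (318,212) and (429,190)), parallel to its long side and within about 1 mm of the fitted centre, with z 0.020. The arm is clear.

```bash
python3 -c "
from workcell import env
print(env.hand_in())"
```

```text
the job is handed in; nothing more can be done
None
```

The plate was slid home into the stop and let go, then picked up and laid flat on the middle of the surface plate (about 1 mm and 1° off by camera fit), with the square plate untouched, and handed in at about 28 s; no verdict came back, and flush seating in the stop is judged from contact force and one camera view, after one side nudge gave way unexpectedly without shifting the plate.

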